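# Clear and open the radiator-shelf vent

## Task

The coat brush has been left lying across the shut warm-air vent on the slate radiator shelf. Lay the brush, bristles down, in the long wooden brush tray; then open the vent by pressing lightly on its flush slotted plate and dragging it by friction along its frame until it is fully open against its stop. The plate is thin sheet on leaf springs, so never press or push on the vent itself with more than 15 N, and leave the other things on the shelf where they are.

Things in the scene. Friction and masses are not known exactly. Their poses are not given: they have to be found in the camera images.
- vent: Steel hit-and-miss ventilator fixed flat on the shelf, 100 mm (its x) by 244 mm (its y), rim 15 mm high. Origin: centre of its underside. In its window lies the sliding plate: plain thin metal with groups of four slots 4.5 mm wide, too narrow for a finger, and bare metal between. No handle; its ends stay hidden under the frame, so only pressing and dragging moves it, towards the vent's +y.
- vent_window (a point): Centre of the open window, at rim height (15 mm above the shelf), axes as the vent's. The window is 64 mm (x) by 164 mm (y), square-walled. The height of the plate's face in it is NOT measured and differs from vent to vent: 1.8 to 7.8 mm below this point, rising or falling along y by up to 14 mm per m. Find and follow it by feel. It is bare metal here for 28 mm along y.
- vent_plate (a joint): How far the plate has slid, m: 0 shut, 0.032 fully open at the stop (slots over slots); grows towards the vent's +y. Starts at 0 to 0.006. Pressed, it gives on its springs by 10 N per mm after the first 1 N and bottoms at 2.5 mm. It drags with 4.5 N and stays where left; fingertip friction varies, so 6 to 10 N of press is needed to carry it. The robot's force on the vent must never pass 15 N.
- brush: Wooden coat brush, 184 mm long (its x), 50 mm wide (its y), 40 mm high, about 160 g. Origin: centre of its underside (bristle tips); z is up when it lies bristles down. Bristles: lowest 22 mm (150 by 40 mm). Wooden back, to be gripped across its width: 22 to 40 mm above the origin. It starts lying bristles down across the vent, resting on the rims.
- tray: Low dark-wood tray for the brush, fixed, 236 mm long (its x), 96 mm wide (its y), walls 6 mm thick and 12 mm high. Inside 224 by 84 mm, the inner floor 6 mm above the shelf. Origin: centre of its underside. Empty at the start.
- bulldog_clip: Steel bulldog clip, 54 by 50 mm and 22 mm high, lying between vent and tray. Origin: centre of its underside. Leave alone.
- paperweight: Turquoise glass dome, 74 mm across, 47 mm high. Origin: centre of its underside. Leave alone.
- doorstop: Black plastic doorstop wedge, 118 by 42 mm, 32 mm high. Origin: centre of its underside. Leave alone.
- key_bowl: Round stainless steel bowl with keys, 132 mm across, 48 mm high. Origin: centre of its underside. Leave alone.
- polish_tin: Flat dark tin, 74 mm across, 24 mm high. Origin: centre of its underside. Leave alone.
- spectacle_case: Tan spectacle case, 158 by 60 mm, 36 mm high. Origin: centre of its underside. Leave alone.
There are look-alikes about, which are no part of the job. Leave any green look-alike of the brush alone.

How it is judged:
On the way, in this order (a step that is already met when the one before it is completed fails the run):
1. the brush lies bristles down in the tray, let go (horizontal distance between brush and tray below 0.03 m and z of brush in the frame of tray below 0.01 m and angle between brush's own z axis and vertical below 0.15 rad and contact force between the fingers and brush below 0.1 N), for 0.2 s.
2. the vent plate has been slid fully open (value of joint vent_plate above 0.03 m), for 0.2 s.
At the end, for the whole second after the job is handed in: The vent plate is within 2 mm of its open stop, and the brush rests bristles down on the tray's floor, its centre within 30 mm of the tray's, at rest (value of joint vent_plate above 0.03 m and horizontal distance between brush and tray below 0.03 m and z of brush in the frame of tray below 0.01 m and angle between brush's own z axis and vertical below 0.15 rad and linear speed of brush below 0.02 m/s); the robot touches nothing.
It fails at once if the robot pressed or pushed on the vent (plate or frame) with more than 15 N (contact force between any of the fingers, the arm and vent above 15 N).
It fails at once if the brush was dropped into the tray (over 0.5 m/s) instead of laid in it (horizontal distance between brush and tray below 0.05 m and height (world z) of brush below 0.05 m and linear speed of brush above 0.5 m/s).
It fails at once if another thing on the shelf was moved by more than 20 mm (distance of any of bulldog_clip, paperweight, doorstop, key_bowl, polish_tin, spectacle_case from where it was at the start of the episode above 0.02 m).
It also fails if it takes over 64 s, if anything falls off the work surface, if the arm or the gripper's body presses on something with over 40 N, if the wrist force passes 120 N, or if a joint passes its speed limit or range.

## Robot

A 6-joint arm with a two-finger parallel gripper is mounted at the origin on the work surface. World frame = base frame: x ahead of the robot, y to its left, z up, the work surface at z = 0. Lengths are in m, angles in rad, forces in N, time in s.
With the tool pointing down it reaches from about 0.25 to 0.775 m from the base axis. Payload 4 kg.
Tool frame: the origin (TCP) lies on the centre line of the jaws, within the pads' length; the fingertips stand 19 mm ahead of it and the grasp point (between the pads) is the TCP (env.tips_ahead is the distance from the TCP to the fingertips, in m); z points along the fingers, y is the direction in which the jaws open and shut (so a half turn about z gives the same grasp; the last joint's range is limited). The gripper opens to 85 mm and grips with 20 to 120 N. Pads are 22 mm wide; open, the fingers measure 114 mm over their backs; the gripper's body (76 mm by 85 mm) begins 54 mm behind the grasp point. The pads swing forward as they close: fully open they stand 13 mm farther back than shut.
Start: joints at [1.086, 0.087, 1.371, -0, 1.684, -0.103], TCP at [0.205, 0.51, 0.25] pointing down, gripper open.
Joint ranges: [-3.1, 3.1], [-0.76, 2.03], [0.27, 2.55], [-1.08, 4.22], [0.17, 2.65], [-2.57, 2.57]. Speed limits (rad/s): [2.79, 2.79, 3.14, 3.14, 3.14, 3.14].

## Interface

Orientations are given as a unit quaternion [w, x, y, z].
In Python, from plant import env gives the robot as it stands. The module is installed in compiled form; this text tells all that it offers.
- The arm moves only by the tool apply_moves, never from a script. Its argument "increments" is a list that holds one entry, the list of rows, each a list of 7 numbers: the turn, a rotation vector about the tool's x, y, z in degrees, then the shift along the tool's x, y, z in cm, then the opening, from 0 (shut) to 1 (fully open). A call has exactly 10 rows; each row shifts and turns the commanded pose from where the row before left it, along the tool's axes as they then stand; what a row does not reach is not made up. A row lasts 1/10 s, in which the tool goes at most 50 mm and 8.59 degrees, less where a joint would pass 70% of its speed; a pose out of reach is approached as far as the arm can. A call is refused whole if a number of a shift passes 5 or a number of a turn 8.59, either way. A call with a gripper value outside its range is refused whole. The fingers move at their own pace and stop on an object; "grip_force" is the grip in N (left out, the last holds). Time passes only in rows, so rows that do not move let the fingers close, or fill a call up. It gives the time, the measured TCP pose, the force and the opening at its end, in the units of the state.
- env.get_obs(): the state, without advancing time (a new reading comes with each control period).
- env.get_image(name): name is "side" or "top"; returns a dict with "image" (400x640x3 uint8, red, green, blue), "K" (3x3 intrinsics, pixels), "k1" (the pictures are not rectified: a ray, as slopes to the right and down, at radius r is drawn at 1 + k1 r^2 times it, then the intrinsics apply), "rvec" (rotation vector, rad) and "tvec" (3), from world to camera coordinates, as OpenCV has them. Camera axes: x right, y down, z forward; pixel columns grow to the right and rows downward; lengths in m; the calibration is good to about 2 mm. A picture is of the moment at which its call begins. There is no depth.
- env.hand_in(): hands the job in, once; it reports no verdict.
Trained networks look in a picture, given as the dict that the camera call returned (one of the last four; its "shot" number tells which), for a name from the list of things; names that differ only in an ending like _2 or _b are one class to them, and where a whole thing is asked for, a point or a joint stands for the part that bears it (a point fixed in the world has none). Each returns a list of dicts, best first, with "score" (0 to 1); they miss things now and then, are a little off and sometimes report something else, mostly with a low value. They report only what shows in the picture. A call takes as long as a camera call. They do not tell look-alikes from the thing itself.
- env.spot_in(picture, name): "point" ([row, column] as shares, 0 to 1, of the picture: columns of its width, rows of its height, amid what is visible of it).
- env.regions_of(picture, name): "pixels" (400x640 bool, what is visible of it) and "point" ([row, column] as shares, 0 to 1, of the picture: columns of its width, rows of its height, amid what is visible of it).
The state is a dict: "time": time; "qpos": joint angles; "joint_velocities": joint speeds; "joint_efforts": joint torques, N m; "tcp_pos": TCP position; "tcp_rot": TCP orientation; "wrist_force": force on the tool from outside, world axes, zero at the start; "wrist_torque": the same for the moment, N m; "finger_gap": finger opening in m.
Only numpy, scipy, OpenCV 4.12 (cv2) and the standard library are available. Lean on these libraries where they do the work, as an engineer would, in place of code of your own. Each camera call takes 0.05 s, during which the arm holds its last target.

## Working session

There is one attempt and no reset: what is moved stays moved. The work goes in short steps, Python scripts to look and compute and a tool call to move; the robot and the scene stay as the last step left them, time stands still between calls to the robot, and variables do not carry over. Pictures are saved under pics/ and viewed, and the job is handed in when it is done.

Besides the shell and the picture viewer there is one more tool, called after "Request:" as name(argument=value, ...), one argument or row to a line, values as JSON. apply_moves: Moves the arm, as the interface text tells. Its arguments: {"type":"object","properties":{"increments":{"type":"array","items":{"type":"array","items":{"type":"array","items":{"type":"number"}}}},"grip_force":{"type":"number"}},"required":["increments"]}

```bash
mkdir -p pics; ls
cat > h.py <<'E'
import numpy as np, cv2
from plant import env
def save(p,n): cv2.imwrite('pics/'+n+'.png',p['image'][:,:,::-1])
def ray(p,u,v):
    K=p['K'];x=(u-K[0,2])/K[0,0];y=(v-K[1,2])/K[1,1]
    rd=np.hypot(x,y);r=rd
    for _ in range(30): r=rd/(1+p['k1']*r*r)
    s=r/rd if rd>0 else 1
    R=cv2.Rodrigues(np.array(p['rvec'],float))[0];t=np.array(p['tvec'],float).ravel()
    return -R.T@t, R.T@np.array([x*s,y*s,1])
def atz(p,u,v,z):
    c,d=ray(p,u,v);return c+d*(z-c[2])/d[2]
def proj(p,X):
    R=cv2.Rodrigues(np.array(p['rvec'],float))[0];t=np.array(p['tvec'],float).ravel()
    q=np.atleast_2d(X)@R.T+t;x=q[:,:2]/q[:,2:];r2=(x**2).sum(1,keepdims=True);x=x*(1+p['k1']*r2)
    return x@np.diag([p['K'][0,0],p['K'][1,1]])+p['K'][:2,2]
def tri(pa,a,pb,b):
    c1,d1=ray(pa,*a);c2,d2=ray(pb,*b)
    A=np.c_[d1,-d2];s=np.linalg.lstsq(A,c2-c1,rcond=None)[0]
    x1=c1+s[0]*d1;x2=c2+s[1]*d2
    return (x1+x2)/2,np.linalg.norm(x1-x2)
E
python3 - <<'E'
from h import *
import pickle
o=env.get_obs();print(o)
P={}
for n in('top','side'):
    p=env.get_image(n);save(p,n+'0');P[n]=p
    print(n,p['K'].tolist(),p['k1'],p['rvec'],p['tvec'])
    for k in('brush','tray','vent'):
        for d in env.regions_of(p,k):
            ys,xs=np.nonzero(d['pixels']);
            if len(xs)==0: continue
            (c,s,a)=cv2.minAreaRect(np.c_[xs,ys].astype(np.float32));print(k,round(d['score'],2),np.array(d['point'])*[400,640],c,s,a,len(xs))
pickle.dump(P,open('p0.pkl','wb'))
E
```

```text
pics
{'time': 0.0, 'qpos': array([ 1.08591969e+00,  8.79484786e-02,  1.37230719e+00, -4.57417456e-06,
        1.68360450e+00, -1.03098132e-01]), 'joint_velocities': array([ 1.27847039e-03, -3.74859810e-04, -5.57847266e-04, -2.83235416e-05,
        5.42001272e-04, -2.46382917e-03]), 'joint_efforts': array([ 1.38903655e-03, -3.51875103e+01, -3.13269854e+01, -3.61402249e-05,
        1.07713917e-02,  1.45621533e-05]), 'tcp_pos': array([0.20469655, 0.50997788, 0.2491158 ]), 'tcp_rot': array([-3.26353715e-04,  1.89732198e-01,  9.81835224e-01, -1.08577077e-03]), 'wrist_force': array([ 0.69484672,  1.20265815, -0.09597369]), 'wrist_torque': array([ 0.00967066, -0.01336995, -0.02678078]), 'finger_gap': 0.08529003389721888}
top [[369.237670175943, 0.0, 319.70171990276714], [0.0, 369.237670175943, 201.12584854439166], [0.0, 0.0, 1.0]] -0.07783229142121934 [ 2.15308685 -2.21191641  0.08204345] [0.02026714 0.51667866 1.28917688]
brush 0.92 [271.8   388.288] (389.53411865234375, 272.0926818847656) (14.173919677734375, 52.39905548095703) 69.775146484375 714
brush 0.75 [223.32  264.896] (262.5982666
[... 641 characters left out ...]
0.11322757] [-0.51023536  0.15082212  1.0819617 ]
brush 0.82 [162.6  271.68] (271.1441345214844, 163.58078002929688) (17.181283950805664, 56.433902740478516) 82.40535736083984 911
brush 0.76 [304.32  238.912] (238.64080810546875, 301.5523376464844) (68.07537078857422, 22.71181869506836) 57.2647705078125 1409
brush 0.75 [135.6   208.192] (208.34713745117188, 135.61915588378906) (44.124698638916016, 15.40405559539795) 30.256441116333008 600
tray 0.72 [280.68  339.904] (338.1351318359375, 278.810791015625) (36.51163864135742, 85.8450927734375) 58.73626708984375 2961
vent 0.7 [172.08  271.808] (271.4178161621094, 163.75599670410156) (54.663204193115234, 30.845922470092773) 79.50852966308594 1141
```

View pics/top0.png

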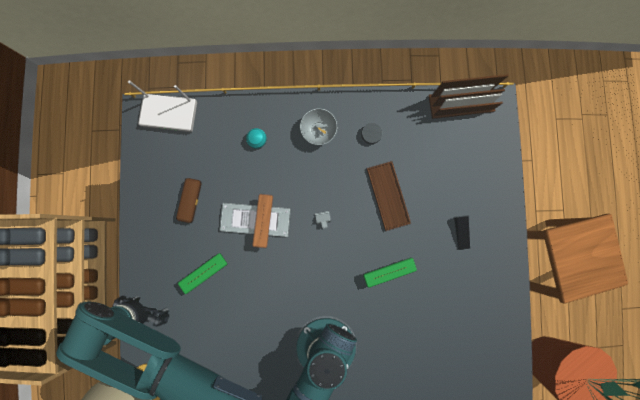

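View pics/side0.png

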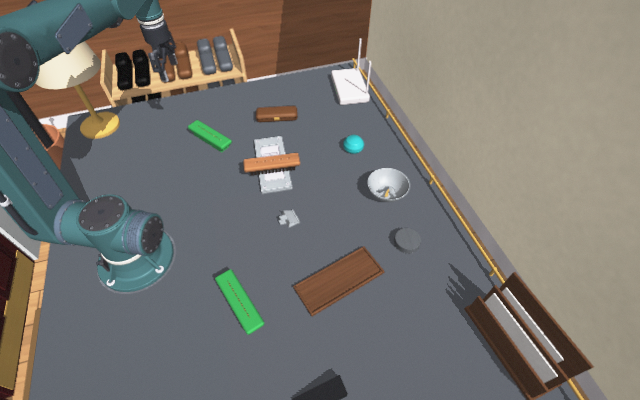

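Run:
```python
import pickle,cv2,numpy as np
P=pickle.load(open('p0.pkl','rb'))
a=cv2.resize(P['top']['image'][170:270,190:330],None,fx=5,fy=5,interpolation=2)
b=cv2.resize(P['side']['image'][120:220,210:340],None,fx=6,fy=6,interpolation=2)
cv2.imwrite('pics/c_top.png',a[:,:,::-1]);cv2.imwrite('pics/c_side.png',b[:600,:,::-1])
```

```text
(no output)
```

View pics/c_top.png

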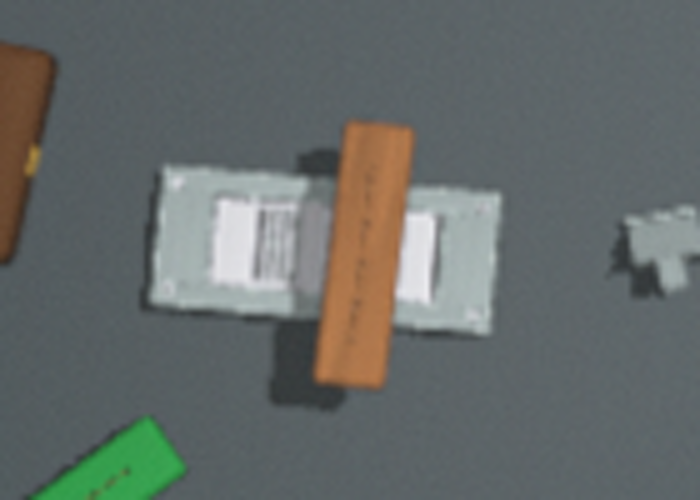

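View pics/c_side.png

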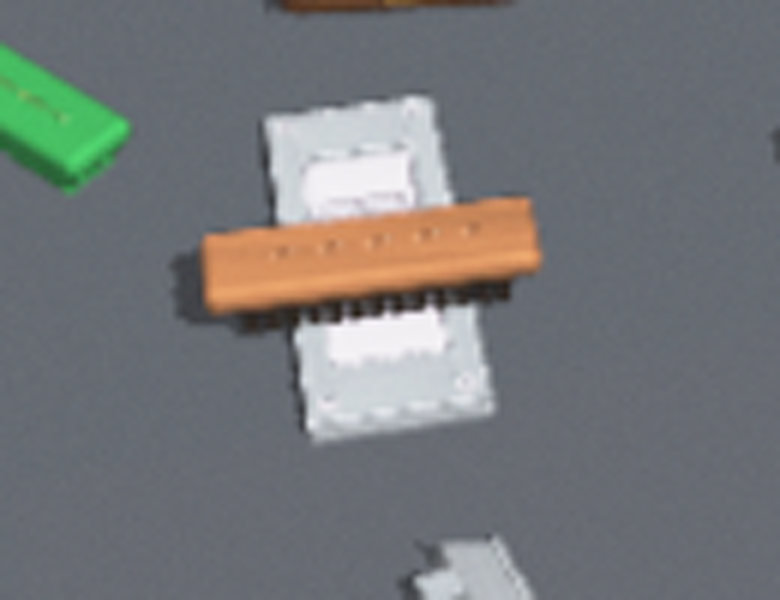

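Candidates for the brush: orange-brown one at top (262,220) / side (271,163); green look-alikes at top (390,272), (202,274); tan spectacle case at top (188,200). The crops show the orange-brown one lying across the vent with dark bristles below, so that is the brush. I'll fit poses using both views.

```bash
cat > fit.py <<'E'
from h import *
import pickle
from scipy.optimize import minimize
def box(l,w,z0,z1): return np.array([[sx*l/2,sy*w/2,z] for sx in(-1,1) for sy in(-1,1) for z in(z0,z1)])
def render(p,boxes,q,S=4):
    x,y,z,th=q;c,s=np.cos(th),np.sin(th);R=np.array([[c,-s,0],[s,c,0],[0,0,1]])
    m=np.zeros((400*S,640*S),np.uint8)
    for b in boxes:
        uv=proj(p,b@R.T+[x,y,z]);h=cv2.convexHull(np.round((uv+.5)*S).astype(np.int32));cv2.fillConvexPoly(m,h,1)
    return m
def fit(views,boxes,q0,fixz=False,S=4):
    ms=[(p,cv2.resize(m.astype(np.uint8),None,fx=S,fy=S,interpolation=0)) for p,m in views]
    def f(v):
        q=[v[0],v[1],q0[2] if fixz else v[2],v[-1]*5]
        t=0
        for p,m in ms:
            r=render(p,boxes,q,S);t+=1-(r&m).sum()/(r|m).sum()
        return t
    v0=[q0[0],q0[1]]+([] if fixz else [q0[2]])+[q0[3]/5]
    sim=np.array([v0]+[np.array(v0)+np.eye(len(v0))[i]*.015 for i in range(len(v0))])
    r=minimize(f,v0,method='Nelder-Mead',options=dict(initial_simplex=sim,xatol=1e-4,fatol=1e-5,maxiter=300))
    v=r.x;return [v[0],v[1],q0[2] if fixz else v[2],v[-1]*5],r.fun
E
python3 - <<'E'
from fit import *
P=pickle.load(open('p0.pkl','rb'))
# fresh pictures for nets
R={}
for n in('top','side'):
    p=env.get_image(n);P[n]=p
    for k in('brush','tray','vent','bulldog_clip'):
        R[n,k]=[(d['score'],d['pixels'],np.array(d['point'])[::-1]*[640,400]) for d in env.regions_of(p,k)]
pickle.dump((P,R),open('p1.pkl','wb'))
T,S=P['top'],P['side']
def near(n,k,uv): return min(R[n,k],key=lambda r:np.hypot(*(r[2]-uv)))
bt=near('top','brush',(263,221));bs=near('side','brush',(272,162))
print(bt[2],bs[2],tri(T,bt[2],S,bs[2]))
c=atz(T,263,221,.05)
e1=atz(T,265,195,.055);e2=atz(T,260,247,.055);th=np.arctan2(*(e1-e2)[[1,0]]);print('axis',th,np.linalg.norm(e1-e2))
bb=[box(.184,.05,.022,.04),box(.15,.04,0,.022)]
for vv in ([(T,bt[1]),(S,bs[1])],):
    print('brush',fit(vv,bb,[c[0],c[1],.015,th]))
tt=near('top','tray',(388,196));ts=near('side','tray',(338,280))
a=atz(T,378,163,.01);b=atz(T,398,229,.01);th=np.arctan2(*(a-b)[[1,0]])
c=atz(T,388,196,.01);print('tray',fit([(T,tt[1]),(S,ts[1])],[box(.236,.096,0,.012)],[c[0],c[1],0,th]))
vt=near('top','vent',(255,220));vs=near('side','vent',(272,163))
# vent: union with brush
c=atz(T,255,220,.01);a=atz(T,222,218,.015);b=atz(T,288,222,.015);th=np.arctan2(*(a-b)[[1,0]])-np.pi/2;print(c,th)
um=[(T,vt[1]|bt[1]),(S,vs[1]|bs[1])]
for r in(bt,bs,tt,ts,vt,vs):print(r[0],r[1].sum())
E
```

```text
[264.576 222.12 ] [269.376 161.08 ] (array([0.44594631, 0.19736176, 0.05947685]), np.float64(0.002033058882685086))
axis -0.11288122942571267 0.17960843206704846
brush ([np.float64(0.45102412957789234), np.float64(0.20900806358857493), np.float64(0.013674390781433263), np.float64(-0.12098941522264817)], np.float64(0.20820045552492417))
tray ([np.float64(0.531664058582334), np.float64(-0.23862173014827615), np.float64(-0.0022965470148006584), np.float64(0.24910171961880376)], np.float64(0.08290154400837657))Traceback (most recent call last):
  File "<stdin>", line 22, in <module>
  File "<stdin>", line 11, in near
ValueError: min() iterable argument is empty
```

Run:
```python
from fit import *
P,R=pickle.load(open('p1.pkl','rb'));T,S=P['top'],P['side']
ct=np.array([(161,166),(501,192),(491,333),(148,308)])/5+[190,170]-.4
cs=np.array([(264,116),(433,97),(494,410),(315,440)])/6+[210,120]-.4
# order: side corners -> world
W=[atz(T,*u,.015) for u in ct];V=[atz(S,*u,.015) for u in cs]
print(np.round(W,4));print(np.round(V,4))
for X in(W,V):
    X=np.array(X);print(X.mean(0))
i=T['image'].copy();
def ov(p,boxes,q,col):
    m=render(p,boxes,q,4);c,_=cv2.findContours(m,0,2)
    im=cv2.resize(p['image'],None,fx=4,fy=4,interpolation=2);cv2.drawContours(im,c,-1,col,1);return im
bb=[box(.184,.05,.022,.04)];q=[.451,.209,.0137,-.121]
a=ov(T,bb,q,(0,255,255))[4*170:4*270,4*200:4*330];b=ov(S,bb,q,(0,255,255))[4*120:4*210,4*210:4*340]
cv2.imwrite('pics/ov.png',np.vstack([a,b])[:800,:,::-1][:,:]);
tb=[box(.236,.096,0,.012)];q=[.5317,-.2386,0,.249]
a=ov(T,tb,q,(0,255,255))[4*150:4*240,4*330:4*440];b=ov(S,tb,q,(0,255,255))[4*235:4*325,4*285:4*395]
cv2.imwrite('pics/ov2.png',np.hstack([a,b])[:,:,::-1]);
```

```text
[[0.5208 0.3565 0.015 ]
 [0.4958 0.1132 0.015 ]
 [0.3961 0.1224 0.015 ]
 [0.4197 0.3668 0.015 ]]
[[0.4213 0.3659 0.015 ]
 [0.5219 0.3509 0.015 ]
 [0.4923 0.1019 0.015 ]
 [0.3962 0.1109 0.015 ]]
[0.45810569 0.23973714 0.015     ]
[0.45793593 0.23239653 0.015     ]
```

View pics/ov.png

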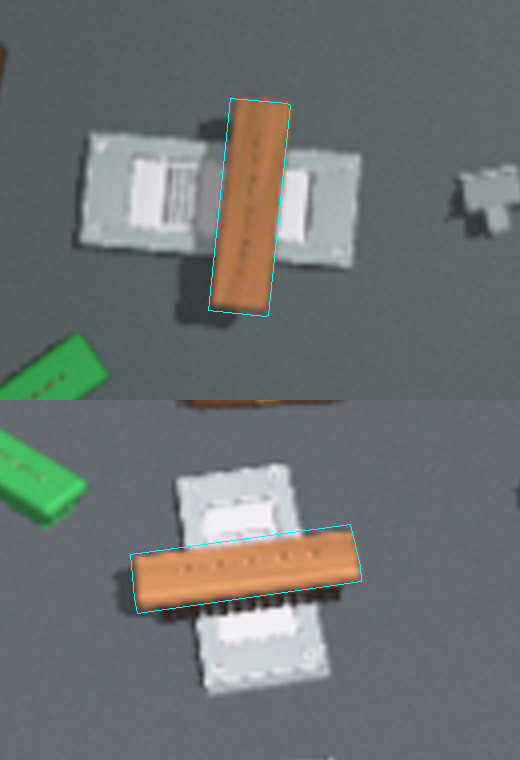

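View pics/ov2.png

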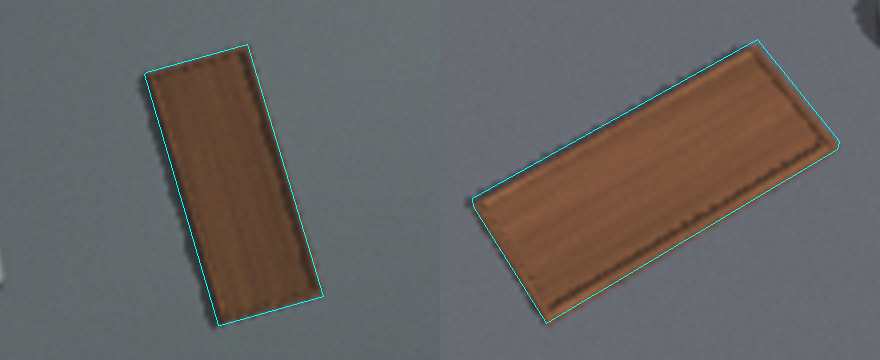

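```bash
cat > go.py <<'E'
import sys
from h import *
from scipy.spatial.transform import Rotation as Ro
# target x y z yaw(deg of tool-y vs world y, ccw)
def cur():
    o=env.get_obs();q=o['tcp_rot'];R=Ro.from_quat([q[1],q[2],q[3],q[0]]);return o,R
if __name__=='__main__':
    x,y,z,a=map(float,sys.argv[1:5]);o,R=cur()
    ar=np.radians(a);ty=np.array([-np.sin(ar),np.cos(ar),0]);tz=np.array([0,0,-1.]);
    tx=np.cross(ty,tz);G=Ro.from_matrix(np.c_[tx,ty,tz])
    d=np.array([x,y,z])-o['tcp_pos']
    print('t',o['time'],'pos',o['tcp_pos'].round(4),'yaw',np.degrees(np.arctan2(-R.as_matrix()[0,1],R.as_matrix()[1,1])).round(2))
    print('shift cm in cur frame',(R.inv().apply(d)*100).round(2),'in goal frame',(G.inv().apply(d)*100).round(2))
    print('turn deg',np.degrees((R.inv()*G).as_rotvec()).round(2),'F',o['wrist_force'].round(2),'gap',round(o['finger_gap'],4))
E
python3 go.py 0.451 0.208 0.14 -6.9; python3 -c "
from h import *;print(env.tips_ahead)"
```

```text
t 0.9 pos [0.2049 0.5104 0.2503] yaw -21.88
shift cm in cur frame [-34.1  -18.9   11.03] in goal frame [-28.06 -27.07  11.03]
turn deg [ 1.000e-02  0.000e+00 -1.498e+01] F [ 0.69 -0.02 -1.17] gap 0.0854
0.019
```

Request:
apply_moves(
  increments=[
    [[0, 0, 0, -3.4, -1.9, 1.1, 1], [0, 0, 0, -3.4, -1.9, 1.1, 1], [0, 0, 0, -3.4, -1.9, 1.1, 1], [0, 0, 0, -3.4, -1.9, 1.1, 1], [0, 0, 0, -3.4, -1.9, 1.1, 1], [0, 0, 0, -3.4, -1.9, 1.1, 1], [0, 0, 0, -3.4, -1.9, 1.1, 1], [0, 0, 0, -3.4, -1.9, 1.1, 1], [0, 0, -7.5, -3.4, -1.9, 1.1, 1], [0, 0, -7.5, -3.0, -1.9, 1.1, 1]],
  ],
  grip_force=40,
)

```text
time: 1.9
tcp_pos: [0.4504, 0.2102, 0.1401]
tcp_rot: [0.0, 0.058, 0.998, 0.0]
wrist_force: [1.0, 0.8, 0.6]
finger_gap: 0.0856
```

```bash
python3 go.py 0.451 0.208 0.044 -6.9
```

```text
t 1.9 pos [0.4504 0.2102 0.1401] yaw -6.61
shift cm in cur frame [-0.08 -0.22  9.61] in goal frame [-0.08 -0.22  9.61]
turn deg [0.01 0.04 0.29] F [1.02 0.85 0.62] gap 0.0856
```

Request:
apply_moves(
  increments=[
    [[0, 0, 0.2, -0.1, -0.2, 2.0, 1], [0, 0, 0, 0, 0, 2.0, 1], [0, 0, 0, 0, 0, 2.0, 1], [0, 0, 0, 0, 0, 1.5, 1], [0, 0, 0, 0, 0, 1.2, 1], [0, 0, 0, 0, 0, 0.8, 1], [0, 0, 0, 0, 0, 0.1, 1], [0, 0, 0, 0, 0, 0, 0.7], [0, 0, 0, 0, 0, 0, 0.4], [0, 0, 0, 0, 0, 0, 0.3]],
  ],
  grip_force=40,
)

```text
time: 2.9
tcp_pos: [0.4513, 0.21, 0.0457]
tcp_rot: [0.001, 0.062, 0.998, 0.0]
wrist_force: [0.5, -0.6, -1.5]
finger_gap: 0.0494
```

Request:
apply_moves(
  increments=[
    [[0, 0, 0, 0, 0, 0, 0.2], [0, 0, 0, 0, 0, 0, 0.2], [0, 0, 0, 0, 0, 0, 0.2], [0, 0, 0, 0, 0, 0, 0.2], [0, 0, 0, 0, 0, 0, 0.2], [0, 0, 0, 0, 0, 0, 0.2], [0, 0, 0, 0, 0, -0.5, 0.2], [0, 0, 0, 0, 0, -1.5, 0.2], [0, 0, 0, 0, 0, -3, 0.2], [0, 0, 0, 0, 0, -3, 0.2]],
  ],
)

```text
time: 3.9
tcp_pos: [0.4488, 0.2093, 0.1235]
tcp_rot: [-0.002, 0.062, 0.998, -0.001]
wrist_force: [0.3, 0.4, -1.3]
finger_gap: 0.0494
```

Run:
```python
from h import *
o=env.get_obs();print(o['time'],o['tcp_pos'],o['finger_gap'],o['wrist_force'])
for n in('top','side'):
    p=env.get_image(n)
    np.save(n+'1.npy',p,allow_pickle=True)
    if n=='top': cv2.imwrite('pics/t1.png',cv2.resize(p['image'][165:275,190:310],None,fx=6,fy=5,interpolation=2)[:,:,::-1])
    else: cv2.imwrite('pics/s1.png',cv2.resize(p['image'][80:220,200:360],None,fx=4,fy=4,interpolation=2)[:,:,::-1])
```

```text
3.9 [0.44883883 0.20934515 0.12346706] 0.04939714090976327 [ 0.29970129  0.39242037 -1.29320984]
```

View pics/t1.png

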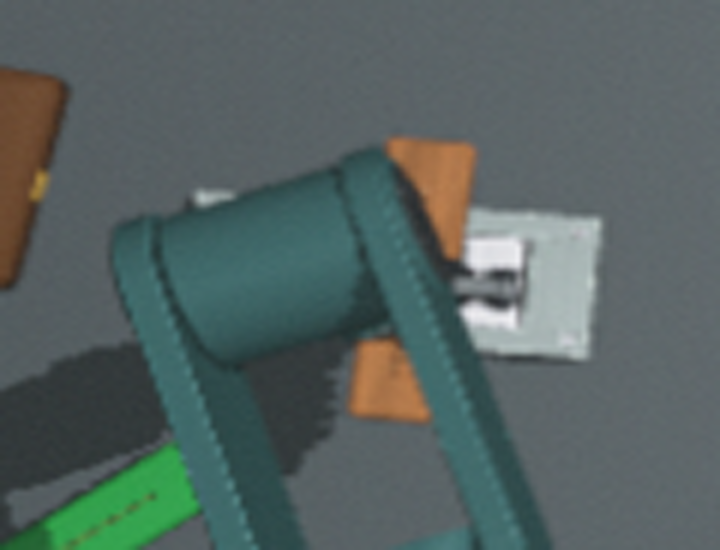

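View pics/s1.png

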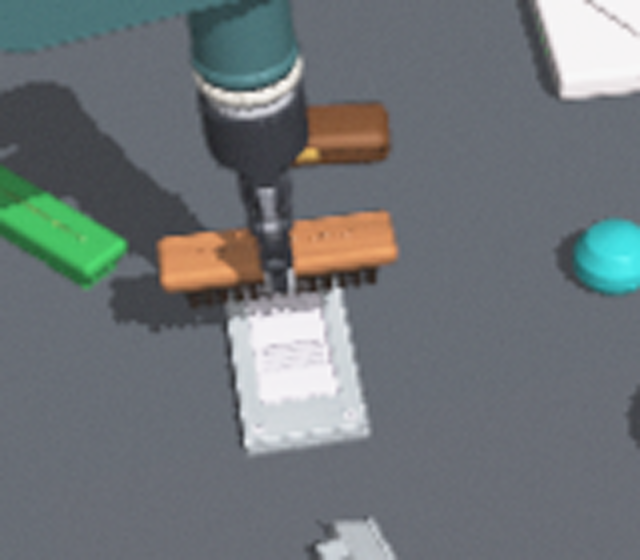

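```bash
python3 go.py 0.5317 -0.2386 0.12 14.27
```

```text
t 4.0 pos [0.4526 0.2106 0.1286] yaw -7.07
shift cm in cur frame [-13.37 -43.61   0.79] in goal frame [  3.41 -45.49   0.86]
turn deg [  0.14   0.47 -21.34] F [0.79 1.5  0.09] gap 0.0491
```

Request:
apply_moves(
  increments=[
    [[0, 0, 0, -1.3, -4.4, 0, 0.2], [0, 0, 0, -1.3, -4.4, 0, 0.2], [0, 0, 0, -1.3, -4.4, 0, 0.2], [0, 0, 0, -1.3, -4.4, 0, 0.2], [0, 0, 0, -1.3, -4.4, 0, 0.2], [0, 0, 0, -1.3, -4.4, 0, 0.2], [0, 0, 0, -1.3, -4.4, 0, 0.2], [0, 0, 0, -1.3, -4.4, 0, 0.2], [0, 0, 0, -1.3, -4.4, 0, 0.2], [0, 0, 0, -1.3, -4.0, 0, 0.2]],
  ],
)

```text
time: 5.0
tcp_pos: [0.5245, -0.2405, 0.1219]
tcp_rot: [-0.002, 0.062, 0.998, 0.001]
wrist_force: [1.2, 0.3, -0.5]
finger_gap: 0.0493
```

Request:
apply_moves(
  increments=[
    [[0, 0, -7.1, 0, 0, 0, 0.2], [0, 0, -7.1, 0, 0, 0, 0.2], [0, 0, -7.1, 0, 0, 0, 0.2], [0, 0, 0, 0, 0, 0, 0.2], [0, 0, 0, 0, 0, 0, 0.2], [0, 0, 0, 0, 0, 0, 0.2], [0, 0, 0, 0, 0, 0, 0.2], [0, 0, 0, 0, 0, 0, 0.2], [0, 0, 0, 0, 0, 0, 0.2], [0, 0, 0, 0, 0, 0, 0.2]],
  ],
)

```text
time: 6.0
tcp_pos: [0.5256, -0.2389, 0.1244]
tcp_rot: [0.0, -0.124, 0.992, -0.0]
wrist_force: [-0.5, 0.7, -1.2]
finger_gap: 0.0494
```

```bash
python3 go.py 0.5317 -0.2386 0.045 14.27
python3 - <<'E'
from h import *
import pickle
P={}
for n in('top','side'):
    P[n]=p=env.get_image(n);save(p,n+'2')
pickle.dump(P,open('p2.pkl','wb'))
a=cv2.resize(P['top']['image'][195:245,215:295],None,fx=10,fy=10,interpolation=2)
b=cv2.resize(P['side']['image'][130:200,240:320],None,fx=8,fy=8,interpolation=2)
cv2.imwrite('pics/v_top.png',a[:,:,::-1]);cv2.imwrite('pics/v_side.png',b[:,:,::-1])
E
```

```text
t 6.0 pos [ 0.5256 -0.2389  0.1244] yaw 14.22
shift cm in cur frame [-0.59 -0.12  7.94] in goal frame [-0.6  -0.12  7.94]
turn deg [-0.01  0.01 -0.05] F [-0.49  0.72 -1.24] gap 0.0494
```

View pics/side2.png

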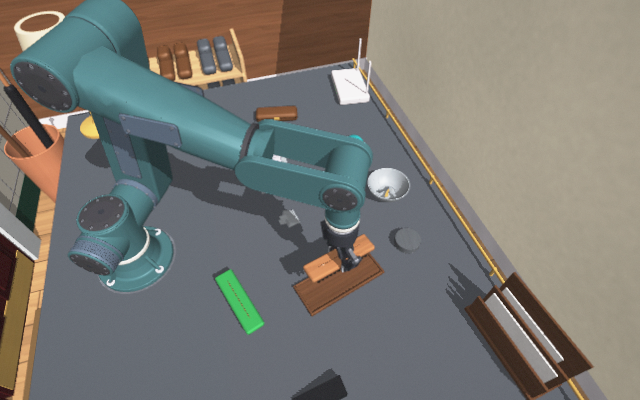

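View pics/v_top.png

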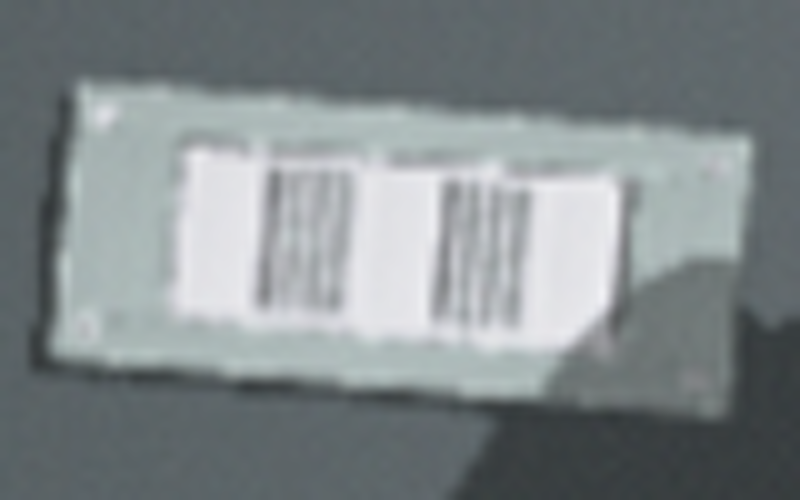

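View pics/v_side.png

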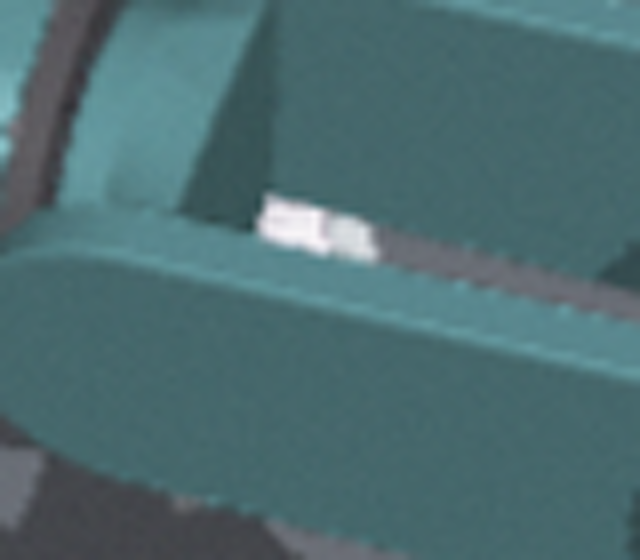

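Brush is held over the tray; with the vent uncovered, the two slot groups are at crop x 260–350 and 440–528. Lowering the brush.

Request:
apply_moves(
  increments=[
    [[0, 0, 0, -0.3, -0.1, 1.5, 0.2], [0, 0, 0, -0.3, 0, 2.0, 0.2], [0, 0, 0, 0, 0, 2.0, 0.2], [0, 0, 0, 0, 0, 1.2, 0.2], [0, 0, 0, 0, 0, 0.6, 0.2], [0, 0, 0, 0, 0, 0.4, 0.2], [0, 0, 0, 0, 0, 0.3, 0.2], [0, 0, 0, 0, 0, 0.3, 0.2], [0, 0, 0, 0, 0, 0.2, 0.2], [0, 0, 0, 0, 0, 0, 0.2]],
  ],
)

```text
time: 7.1
tcp_pos: [0.5317, -0.2385, 0.0394]
tcp_rot: [0.0, -0.124, 0.992, -0.0]
wrist_force: [0.5, 0.5, -1.7]
finger_gap: 0.0492
```

```bash
python3 go.py 0.5317 -0.2386 0.037 14.27
```

```text
t 7.1 pos [ 0.5317 -0.2385  0.0394] yaw 14.22
shift cm in cur frame [ 0.   -0.01  0.24] in goal frame [ 0.   -0.01  0.24]
turn deg [-0.01  0.01 -0.05] F [ 0.49  0.46 -1.66] gap 0.0492
```

Request:
apply_moves(
  increments=[
    [[0, 0, 0, 0, 0, 0.1, 0.2], [0, 0, 0, 0, 0, 0.1, 0.2], [0, 0, 0, 0, 0, 0.05, 0.2], [0, 0, 0, 0, 0, 0, 0.2], [0, 0, 0, 0, 0, 0, 0.6], [0, 0, 0, 0, 0, 0, 0.7], [0, 0, 0, 0, 0, 0, 0.9], [0, 0, 0, 0, 0, 0, 1], [0, 0, 0, 0, 0, 0, 1], [0, 0, 0, 0, 0, 0, 1]],
  ],
)

```text
time: 8.1
tcp_pos: [0.5317, -0.2385, 0.0369]
tcp_rot: [0.0, -0.124, 0.992, -0.0]
wrist_force: [-0.0, -0.9, 0.8]
finger_gap: 0.0856
```

Request:
apply_moves(
  increments=[
    [[0, 0, 0, 0, 0, -1, 1], [0, 0, 0, 0, 0, -2, 1], [0, 0, 0, 0, 0, -3, 1], [0, 0, 0, 0, 0, -3, 1], [0, 0, 0, 0, 0, 0, 0], [0, 0, 0, -3, 0, 0, 0], [0, 0, 0, -4, 0, 0, 0], [0, 0, 0, -4, 0, 0, 0], [0, 0, 0, 0, 0, 0, 0], [0, 0, 0, 0, 0, 0, 0]],
  ],
)

```text
time: 9.1
tcp_pos: [0.6382, -0.2109, 0.1255]
tcp_rot: [-0.001, -0.124, 0.992, 0.0]
wrist_force: [-0.8, -0.9, -0.3]
finger_gap: -0.0001
```

```bash
python3 go.py 0.5317 -0.2386 0.037 14.27
python3 - <<'E'
from h import *
import pickle
P={};R={}
for n in('top','side'):
    P[n]=p=env.get_image(n);save(p,n+'3')
    for k in('vent','brush'):R[n,k]=[(d['score'],d['pixels'],np.array(d['point'])[::-1]*[640,400]) for d in env.regions_of(p,k)]
    print(n,[(k[1],round(r[0],2),r[2].round(1)) for k in R if k[0]==n for r in R[k]])
pickle.dump((P,R),open('p3.pkl','wb'))
E
```

```text
t 9.1 pos [ 0.6382 -0.2109  0.1255] yaw 14.29
shift cm in cur frame [10.98 -0.06  8.87] in goal frame [11.   -0.06  8.85]
turn deg [ 0.07 -0.12  0.02] F [-0.83 -0.94 -0.28] gap -0.0001
top [('vent', 0.88, array([252.9, 220.6])), ('vent', 0.35, array([395.9, 185.5])), ('brush', 0.73, array([202.9, 274.7])), ('brush', 0.72, array([387.1, 181.2])), ('brush', 0.7, array([399.9, 269.1]))]
side [('vent', 0.61, array([273.5, 172.9])), ('brush', 0.91, array([339.5, 273.4])), ('brush', 0.8, array([238.1, 303.9])), ('brush', 0.7, array([217.9, 144.5]))]
```

View pics/side3.png

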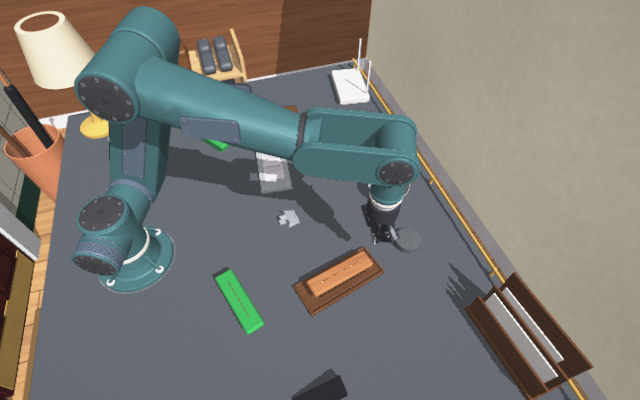

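View pics/top3.png

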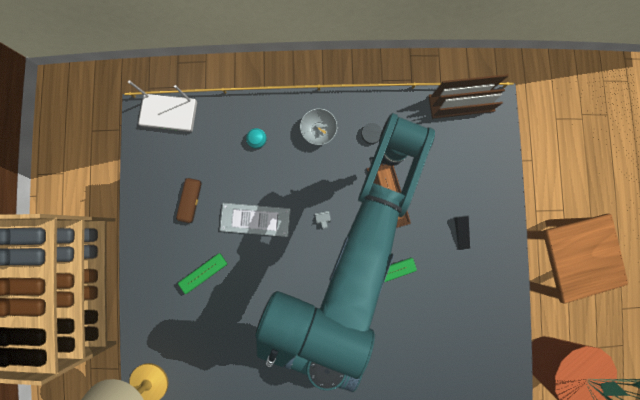

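Run:
```python
from fit import *
P,R=pickle.load(open('p3.pkl','rb'));T,S=P['top'],P['side']
m=R['top','vent'][0][1]
for z in (0,):
    q,f=fit([(T,m)],[box(.1,.244,0,.015)],[.458,.237,0,-.1],fixz=True);print(q,f)
P0=pickle.load(open('p0.pkl','rb'))
# slots & window edges from p2 top, resample rectified strip at z
P2=pickle.load(open('p2.pkl','rb'));T2=P2['top']
def strip(p,q,z,xs,ys):
    c,s=np.cos(q[3]),np.sin(q[3])
    g=T2['image'].astype(np.float32).mean(2)
    X,Y=np.meshgrid(xs,ys,indexing='ij')
    W=np.stack([q[0]+c*X-s*Y,q[1]+s*X+c*Y,np.full_like(X,z)],-1).reshape(-1,3)
    uv=proj(p,W).astype(np.float32)
    return cv2.remap(g,uv[:,0].reshape(X.shape),uv[:,1].reshape(X.shape),1)
ys=np.arange(-.13,.1301,.002);
st=strip(T2,q,.015,np.arange(-.015,.016,.002),ys).mean(0)
for y,v in zip(ys,st):print(f'{y*1000:.0f}:{v:.0f}',end=' ')
print()
xs=np.arange(-.06,.061,.002);st=strip(T2,q,.015,xs,np.arange(-.010,.0101,.002)).mean(1)
for y,v in zip(xs,st):print(f'{y*1000:.0f}:{v:.0f}',end=' ')
```

```text
[np.float64(0.4592865055273534), np.float64(0.24139171652865565), 0, np.float64(-0.11699961778345006)] 0.04080604534005039
-130:97 -128:95 -126:96 -124:103 -122:117 -120:131 -118:135 -116:135 -114:136 -112:136 -110:136 -108:136 -106:136 -104:138 -102:141 -100:144 -98:146 -96:147 -94:150 -92:152 -90:155 -88:155 -86:151 -84:138 -82:129 -80:155 -78:197 -76:223 -74:231 -72:231 -70:230 -68:229 -66:228 -64:228 -62:227 -60:226 -58:226 -56:227 -54:229 -52:228 -50:224 -48:210 -46:189 -44:171 -42:173 -40:189 -38:188 -36:173 -34:172 -32:185 -30:188 -28:175 -26:170 -24:178 -22:183 -20:165 -18:152 -16:174 -14:208 -12:227 -10:231 -8:230 -6:229 -4:228 -2:228 0:227 2:226 4:226 6:226 8:228 10:228 12:227 14:220 16:203 18:183 20:174 22:179 24:186 26:181 28:174 30:178 32:187 34:184 36:177 38:180 40:185 42:175 44:158 46:160 48:185 50:213 52:227 54:230 56:229 58:228 60:228 62:227 64:227 66:226 68:225 70:226 72:227 74:226 76:216 78:199 80:185 82:176 84:176 86:178 88:179 90:179 92:179 94:178 96:177 98:177 100:177 102:177 104:177 106:176 108:176 110:175 112:175 114:176 116:175 118:154 120:120 122:89 124:70 126:69 128:82 130:92 
-60:100 -58:94 -56:86 -54:81 -52:92 -50:131 -48:160 -46:180 -44:184 -42:183 -40:183 -38:183 -36:186 -34:194 -32:209 -30:219 -28:227 -26:229 -24:229 -22:229 -20:229 -18:229 -16:229 -14:229 -12:229 -10:228 -8:228 -6:228 -4:228 -2:228 0:228 2:228 4:227 6:228 8:228 10:228 12:227 14:227 16:227 18:227 20:227 22:227 24:227 26:223 28:203 30:185 32:178 34:176 36:181 38:183 40:183 42:183 44:183 46:180 48:166 50:143 52:122 54:105 56:101 58:100 60:101
```

Brush is in the tray (top (387,185), side (339,273)), and let go. The slot groups sit ~2 mm to world +y of the window's centre, so the vent's +y is the world +y (left) side. Moving above the window with the fingers shut.

```bash
python3 go.py 0.459 0.239 0.07 -6.2
```

```text
t 9.4 pos [ 0.6375 -0.2119  0.1274] yaw 14.16
shift cm in cur frame [ 6.28 48.09  5.72] in goal frame [22.61 42.9   5.74]
turn deg [-1.000e-02  2.000e-02  2.036e+01] F [ 0.38  0.38 -0.  ] gap -0.0
```

Request:
apply_moves(
  increments=[
    [[0, 0, 0, 0.6, 4.8, 0.2, 0], [0, 0, 0, 0.6, 4.8, 0.3, 0], [0, 0, 0, 0.6, 4.8, 0.3, 0], [0, 0, 0, 0.6, 4.8, 0.3, 0], [0, 0, 0, 0.6, 4.8, 0.3, 0], [0, 0, 0, 0.6, 4.8, 0.3, 0], [0, 0, 0, 0.6, 4.8, 0.3, 0], [0, 0, 0, 0.6, 4.8, 0.3, 0], [0, 0, 0, 0.6, 4.8, 0.3, 0], [0, 0, 0, 0.6, 4.8, 0.3, 0]],
  ],
)

```text
time: 10.4
tcp_pos: [0.4611, 0.2403, 0.0985]
tcp_rot: [0.001, -0.123, 0.992, 0.0]
wrist_force: [0.5, 0.3, 0.1]
finger_gap: 0.0001
```

Request:
apply_moves(
  increments=[
    [[0, 0, 6.8, 0, 0, 0.2, 0], [0, 0, 6.8, 0, 0, 0.2, 0], [0, 0, 6.8, 0, 0, 0.2, 0], [0, 0, 0, 0, 0, 0.2, 0], [0, 0, 0, 0, 0, 0.2, 0], [0, 0, 0, 0, 0, 0.2, 0], [0, 0, 0, 0, 0, 0.2, 0], [0, 0, 0, 0, 0, 0.2, 0], [0, 0, 0, 0, 0, 0.2, 0], [0, 0, 0, 0, 0, 0, 0]],
  ],
)

```text
time: 11.4
tcp_pos: [0.462, 0.239, 0.0794]
tcp_rot: [-0.0, 0.054, 0.999, -0.0]
wrist_force: [0.3, 0.1, 1.1]
finger_gap: 0.0001
```

```bash
python3 go.py 0.459 0.239 0.05 -6.2
```

```text
t 11.4 pos [0.462  0.239  0.0794] yaw -6.17
shift cm in cur frame [ 0.29 -0.03  2.94] in goal frame [ 0.29 -0.03  2.94]
turn deg [-0.02 -0.04  0.03] F [0.27 0.09 1.14] gap 0.0001
```

Request:
apply_moves(
  increments=[
    [[0, 0, 0, 0.3, 0, 0.5, 0], [0, 0, 0, 0, 0, 0.7, 0], [0, 0, 0, 0, 0, 0.7, 0], [0, 0, 0, 0, 0, 0.6, 0], [0, 0, 0, 0, 0, 0.5, 0], [0, 0, 0, 0, 0, 0.4, 0], [0, 0, 0, 0, 0, 0.4, 0], [0, 0, 0, 0, 0, 0.3, 0], [0, 0, 0, 0, 0, 0.2, 0], [0, 0, 0, 0, 0, 0, 0]],
  ],
)

```text
time: 12.4
tcp_pos: [0.4591, 0.2394, 0.0366]
tcp_rot: [-0.0, 0.054, 0.999, -0.0]
wrist_force: [-0.0, 0.9, 0.5]
finger_gap: -0.0001
```

```bash
cat > feel.py <<'E'
from h import *
import sys
N=int(sys.argv[1]) if len(sys.argv)>1 else 8
F=[];X=[]
for i in range(N):
    p=env.get_image('side' if i%2 else 'top');o=env.get_obs();F.append(o['wrist_force']);X.append(o['tcp_pos'])
F=np.array(F);X=np.array(X)
print('t',o['time'],'F',F.mean(0).round(2),'sd',F.std(0).round(2),'pos mm',(X.mean(0)*1000).round(2),'sd',(X.std(0)*1000).round(2))
if len(sys.argv)>2:
    n=sys.argv[2];
    for c in('top','side'):
        p=env.get_image(c)
        a=p['image'][195:245,215:295] if c=='top' else p['image'][125:205,235:325]
        cv2.imwrite(f'pics/{n}_{c}.png',cv2.resize(a,None,fx=7,fy=7,interpolation=2)[:,:,::-1])
E
python3 feel.py 8 f0
```

```text
t 12.8 F [-0.   -0.04  0.1 ] sd [0.47 0.54 0.3 ] pos mm [459.34 239.52  37.03] sd [0.07 0.03 0.09]
```

View pics/f0_side.png

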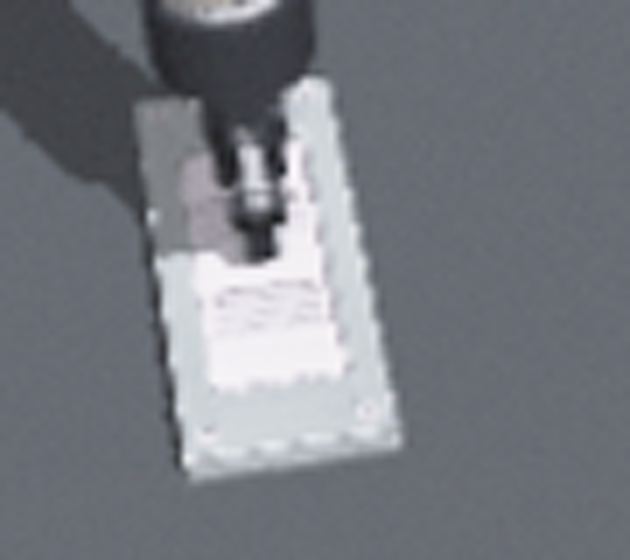

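View pics/f0_top.png

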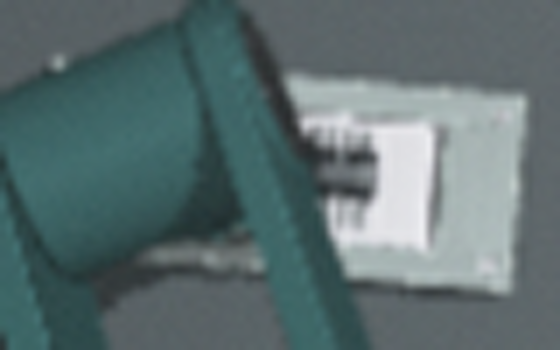

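Request:
apply_moves(
  increments=[
    [[0, 0, 0, 0, 0, 0.1, 0], [0, 0, 0, 0, 0, 0.1, 0], [0, 0, 0, 0, 0, 0.1, 0], [0, 0, 0, 0, 0, 0.1, 0], [0, 0, 0, 0, 0, 0, 0], [0, 0, 0, 0, 0, 0.02, 0], [0, 0, 0, 0, 0, 0.02, 0], [0, 0, 0, 0, 0, 0.02, 0], [0, 0, 0, 0, 0, 0, 0], [0, 0, 0, 0, 0, 0, 0]],
  ],
)

```text
time: 13.9
tcp_pos: [0.4592, 0.2395, 0.0322]
tcp_rot: [0.0, 0.054, 0.999, 0.0]
wrist_force: [0.1, -0.4, -0.2]
finger_gap: -0.0001
```

```bash
python3 feel.py 3
```

```text
t 14.05 F [0.06 0.16 0.32] sd [0.28 0.44 0.53] pos mm [459.22 239.48  32.26] sd [0.01 0.02 0.  ]
```

Not in contact yet; I'll go down 0.8 mm per call.

Request:
apply_moves(
  increments=[
    [[0, 0, 0, 0, 0, 0.01, 0], [0, 0, 0, 0, 0, 0.01, 0], [0, 0, 0, 0, 0, 0.01, 0], [0, 0, 0, 0, 0, 0.01, 0], [0, 0, 0, 0, 0, 0.01, 0], [0, 0, 0, 0, 0, 0.01, 0], [0, 0, 0, 0, 0, 0.01, 0], [0, 0, 0, 0, 0, 0.01, 0], [0, 0, 0, 0, 0, 0, 0], [0, 0, 0, 0, 0, 0, 0]],
  ],
)

```text
time: 15.05
tcp_pos: [0.4592, 0.2394, 0.0314]
tcp_rot: [0.0, 0.054, 0.999, 0.0]
wrist_force: [0.1, 0.4, -0.2]
finger_gap: -0.0002
```

```bash
python3 feel.py 3
```

```text
t 15.2 F [0.04 0.11 0.47] sd [0.36 0.06 0.23] pos mm [459.21 239.48  31.44] sd [0.02 0.01 0.01]
```

Request:
apply_moves(
  increments=[
    [[0, 0, 0, 0, 0, 0.01, 0], [0, 0, 0, 0, 0, 0.01, 0], [0, 0, 0, 0, 0, 0.01, 0], [0, 0, 0, 0, 0, 0.01, 0], [0, 0, 0, 0, 0, 0.01, 0], [0, 0, 0, 0, 0, 0.01, 0], [0, 0, 0, 0, 0, 0.01, 0], [0, 0, 0, 0, 0, 0.01, 0], [0, 0, 0, 0, 0, 0, 0], [0, 0, 0, 0, 0, 0, 0]],
  ],
)

```text
time: 16.2
tcp_pos: [0.4592, 0.2395, 0.0306]
tcp_rot: [0.0, 0.054, 0.999, 0.0]
wrist_force: [-0.5, -0.6, -0.7]
finger_gap: -0.0001
```

```bash
python3 feel.py 3
```

```text
t 16.35 F [ 0.15  0.15 -0.19] sd [0.41 0.71 0.44] pos mm [459.2  239.46  30.62] sd [0.01 0.01 0.01]
```

Request:
apply_moves(
  increments=[
    [[0, 0, 0, 0, 0, 0.01, 0], [0, 0, 0, 0, 0, 0.01, 0], [0, 0, 0, 0, 0, 0.01, 0], [0, 0, 0, 0, 0, 0.01, 0], [0, 0, 0, 0, 0, 0.01, 0], [0, 0, 0, 0, 0, 0.01, 0], [0, 0, 0, 0, 0, 0.01, 0], [0, 0, 0, 0, 0, 0.01, 0], [0, 0, 0, 0, 0, 0, 0], [0, 0, 0, 0, 0, 0, 0]],
  ],
)

```text
time: 17.35
tcp_pos: [0.4592, 0.2395, 0.0298]
tcp_rot: [0.0, 0.054, 0.999, 0.0]
wrist_force: [-0.1, -0.1, -0.1]
finger_gap: -0.0002
```

```bash
python3 feel.py 3
```

```text
t 17.5 F [ 0.09 -0.5   0.02] sd [0.34 0.32 0.54] pos mm [459.21 239.48  29.83] sd [0.01 0.   0.01]
```

Request:
apply_moves(
  increments=[
    [[0, 0, 0, 0, 0, 0.01, 0], [0, 0, 0, 0, 0, 0.01, 0], [0, 0, 0, 0, 0, 0.01, 0], [0, 0, 0, 0, 0, 0.01, 0], [0, 0, 0, 0, 0, 0.01, 0], [0, 0, 0, 0, 0, 0.01, 0], [0, 0, 0, 0, 0, 0.01, 0], [0, 0, 0, 0, 0, 0.01, 0], [0, 0, 0, 0, 0, 0, 0], [0, 0, 0, 0, 0, 0, 0]],
  ],
)

```text
time: 18.5
tcp_pos: [0.4592, 0.2395, 0.029]
tcp_rot: [0.0, 0.054, 0.999, 0.0]
wrist_force: [0.1, 0.0, 0.1]
finger_gap: 0.0002
```

```bash
python3 feel.py 3
```

```text
t 18.65 F [ 0.01  0.35 -0.23] sd [0.51 0.19 0.22] pos mm [459.2  239.47  29.04] sd [0.01 0.01 0.  ]
```

Request:
apply_moves(
  increments=[
    [[0, 0, 0, 0, 0, 0.01, 0], [0, 0, 0, 0, 0, 0.01, 0], [0, 0, 0, 0, 0, 0.01, 0], [0, 0, 0, 0, 0, 0.01, 0], [0, 0, 0, 0, 0, 0.01, 0], [0, 0, 0, 0, 0, 0.01, 0], [0, 0, 0, 0, 0, 0.01, 0], [0, 0, 0, 0, 0, 0.01, 0], [0, 0, 0, 0, 0, 0, 0], [0, 0, 0, 0, 0, 0, 0]],
  ],
)

```text
time: 19.65
tcp_pos: [0.4592, 0.2395, 0.0284]
tcp_rot: [0.0, 0.054, 0.999, 0.0]
wrist_force: [-1.1, -0.3, 3.0]
finger_gap: -0.0001
```

```bash
python3 feel.py 3
```

```text
t 19.8 F [-0.97 -0.84  3.22] sd [0.7  0.21 0.5 ] pos mm [459.22 239.48  28.39] sd [0.01 0.01 0.01]
```

Contact at TCP z ≈ 28.6 mm. Pressing up to about 8 N.

Request:
apply_moves(
  increments=[
    [[0, 0, 0, 0, 0, 0.01, 0], [0, 0, 0, 0, 0, 0.01, 0], [0, 0, 0, 0, 0, 0.01, 0], [0, 0, 0, 0, 0, 0.01, 0], [0, 0, 0, 0, 0, 0.01, 0], [0, 0, 0, 0, 0, 0.01, 0], [0, 0, 0, 0, 0, 0.005, 0], [0, 0, 0, 0, 0, 0, 0], [0, 0, 0, 0, 0, 0, 0], [0, 0, 0, 0, 0, 0, 0]],
  ],
)

```text
time: 20.8
tcp_pos: [0.4593, 0.2395, 0.0281]
tcp_rot: [0.0, 0.054, 0.999, 0.0]
wrist_force: [-2.3, -1.1, 5.4]
finger_gap: 0.0002
```

```bash
python3 feel.py 4
```

```text
t 21.0 F [-2.65 -1.09  6.07] sd [0.35 0.5  0.26] pos mm [459.26 239.49  28.07] sd [0.01 0.   0.01]
```

Request:
apply_moves(
  increments=[
    [[0, 0, 0, 0, 0, 0.015, 0], [0, 0, 0, 0, 0, 0.015, 0], [0, 0, 0, 0, 0, 0.01, 0], [0, 0, 0, 0, 0.1, 0, 0], [0, 0, 0, 0, 0.1, 0, 0], [0, 0, 0, 0, 0.1, 0, 0], [0, 0, 0, 0, 0.1, 0, 0], [0, 0, 0, 0, 0.1, 0, 0], [0, 0, 0, 0, 0, 0, 0], [0, 0, 0, 0, 0, 0, 0]],
  ],
)

```text
time: 22.0
tcp_pos: [0.4597, 0.2436, 0.0278]
tcp_rot: [-0.0, 0.054, 0.999, -0.001]
wrist_force: [-2.9, -3.0, 8.1]
finger_gap: -0.0
```

```bash
python3 feel.py 4 f1
```

```text
t 22.2 F [-3.37 -3.65  7.68] sd [0.39 0.15 0.22] pos mm [459.72 243.56  27.82] sd [0.01 0.01 0.01]
```

View pics/f1_side.png

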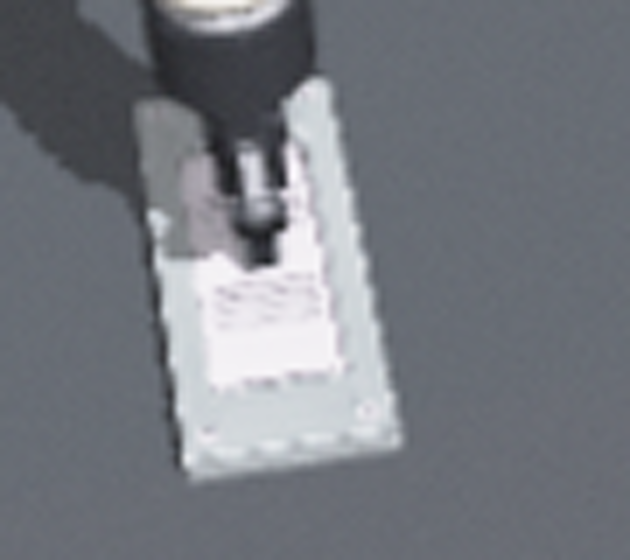

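Request:
apply_moves(
  increments=[
    [[0, 0, 0, 0.01, 0.1, 0.01, 0], [0, 0, 0, 0.01, 0.1, 0, 0], [0, 0, 0, 0.01, 0.1, 0, 0], [0, 0, 0, 0.01, 0.1, 0, 0], [0, 0, 0, 0.01, 0.1, 0, 0], [0, 0, 0, 0.01, 0.1, 0, 0], [0, 0, 0, 0, 0.1, 0, 0], [0, 0, 0, 0, 0.1, 0, 0], [0, 0, 0, 0, 0, 0, 0], [0, 0, 0, 0, 0, 0, 0]],
  ],
)

```text
time: 23.3
tcp_pos: [0.4605, 0.2515, 0.0278]
tcp_rot: [0.001, 0.054, 0.999, -0.001]
wrist_force: [-1.7, -3.7, 7.2]
finger_gap: -0.0
```

```bash
python3 feel.py 3 f2
```

```text
t 23.45 F [-1.48 -4.23  7.62] sd [0.42 0.35 0.53] pos mm [460.53 251.55  27.81] sd [0.02 0.01 0.01]
```

View pics/f2_side.png

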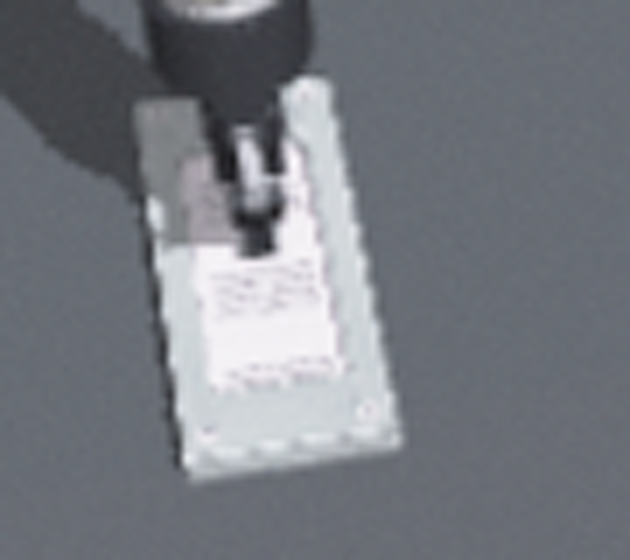

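The plate follows: its slot group went from crop row ~307 to ~287. I'll keep dragging.

Request:
apply_moves(
  increments=[
    [[0, 0, 0, 0.005, 0.1, 0.01, 0], [0, 0, 0, 0.005, 0.1, 0, 0], [0, 0, 0, 0.005, 0.1, 0, 0], [0, 0, 0, 0.005, 0.1, 0, 0], [0, 0, 0, 0, 0.1, 0, 0], [0, 0, 0, 0, 0.1, 0, 0], [0, 0, 0, 0, 0.1, 0, 0], [0, 0, 0, 0, 0.1, 0, 0], [0, 0, 0, 0, 0.1, 0, 0], [0, 0, 0, 0, 0, 0, 0]],
  ],
)

```text
time: 24.55
tcp_pos: [0.4615, 0.2605, 0.0277]
tcp_rot: [0.001, 0.054, 0.999, -0.001]
wrist_force: [-0.7, -4.1, 7.2]
finger_gap: 0.0003
```

```bash
python3 feel.py 3 f3
```

```text
t 24.7 F [-0.97 -4.    7.03] sd [0.31 0.24 0.13] pos mm [461.5  260.53  27.77] sd [0.01 0.   0.  ]
```

View pics/f3_side.png

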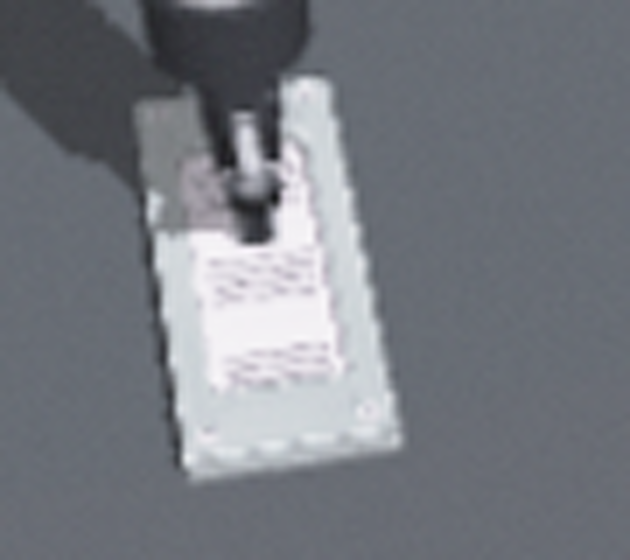

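Request:
apply_moves(
  increments=[
    [[0, 0, 0, 0, 0, 0.02, 0], [0, 0, 0, 0, 0.1, 0.01, 0], [0, 0, 0, 0, 0.1, 0, 0], [0, 0, 0, 0, 0.1, 0, 0], [0, 0, 0, 0, 0.1, 0, 0], [0, 0, 0, 0, 0.1, 0, 0], [0, 0, 0, 0, 0.1, 0, 0], [0, 0, 0, 0, 0.1, 0, 0], [0, 0, 0, 0, 0.1, 0, 0], [0, 0, 0, 0, 0, 0, 0]],
  ],
)

```text
time: 25.8
tcp_pos: [0.4624, 0.2684, 0.0276]
tcp_rot: [0.001, 0.054, 0.999, -0.001]
wrist_force: [-1.9, -4.1, 7.5]
finger_gap: -0.0002
```

```bash
python3 feel.py 3 f4
```

```text
t 25.95 F [-1.49 -4.14  7.57] sd [0.44 0.09 0.46] pos mm [462.39 268.43  27.62] sd [0.01 0.01 0.01]
```

View pics/f4_side.png

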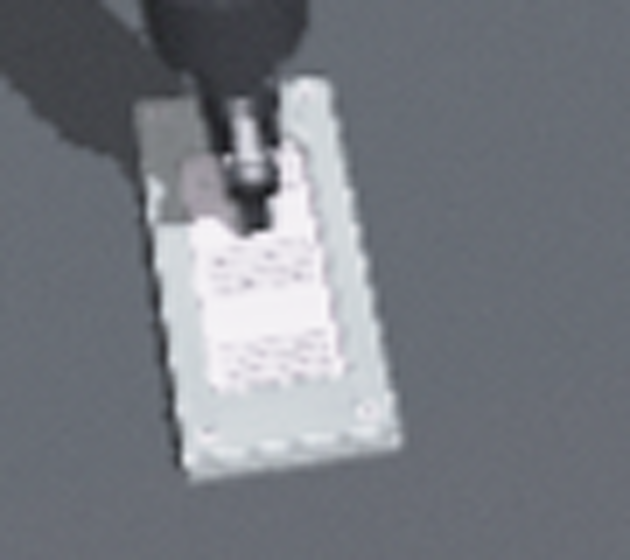

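Request:
apply_moves(
  increments=[
    [[0, 0, 0, 0, 0.1, 0.01, 0], [0, 0, 0, 0, 0.1, 0, 0], [0, 0, 0, 0, 0.1, 0, 0], [0, 0, 0, 0, 0.1, 0, 0], [0, 0, 0, 0, 0, 0, 0], [0, 0, 0, 0, 0, 0, 0], [0, 0, 0, 0, 0, 0, 0], [0, 0, 0, 0, 0, 0, 0], [0, 0, 0, 0, 0, 0, 0], [0, 0, 0, 0, 0, 0, 0]],
  ],
)

```text
time: 27.05
tcp_pos: [0.4631, 0.272, 0.0276]
tcp_rot: [0.001, 0.054, 0.999, -0.001]
wrist_force: [-1.3, -5.1, 8.5]
finger_gap: -0.0001
```

```bash
python3 feel.py 4 f5
```

```text
t 27.25 F [-1.17 -5.18  8.18] sd [0.23 0.15 0.25] pos mm [463.07 271.96  27.56] sd [0.01 0.01 0.02]
```

View pics/f5_side.png

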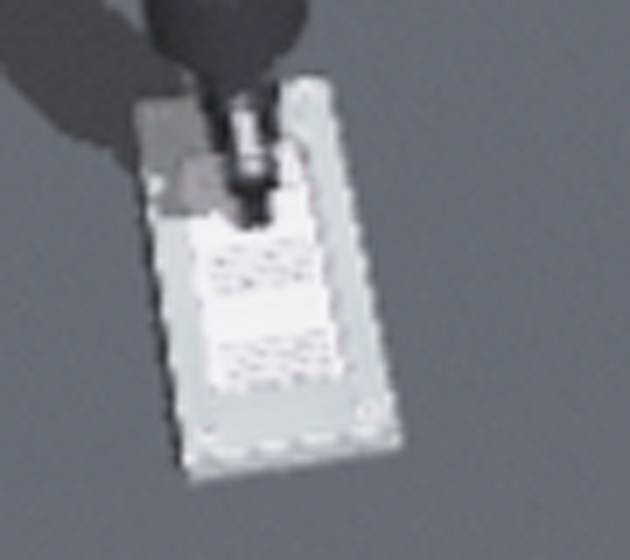

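Request:
apply_moves(
  increments=[
    [[0, 0, 0, 0, 0.1, 0.01, 0], [0, 0, 0, 0, 0.1, 0, 0], [0, 0, 0, 0, 0.1, 0, 0], [0, 0, 0, 0, 0, 0, 0], [0, 0, 0, 0, 0, 0, 0], [0, 0, 0, 0, 0, -0.1, 0], [0, 0, 0, 0, 0, -0.1, 0], [0, 0, 0, 0, 0, -0.5, 0], [0, 0, 0, 0, 0, -2, 0], [0, 0, 0, 0, 0, -4, 0]],
  ],
)

```text
time: 28.35
tcp_pos: [0.4595, 0.2753, 0.0899]
tcp_rot: [-0.004, 0.054, 0.999, -0.002]
wrist_force: [0.8, 0.7, -0.3]
finger_gap: 0.0002
```

Request:
apply_moves(
  increments=[
    [[0, 0, 0, 0, 0, -4, 0], [0, 0, 0, 4, 3, -2, 0], [0, 0, 0, 4, 4, 0, 0], [0, 0, 0, 4, 4, 0, 0], [0, 0, 0, 4, 4, 0, 0], [0, 0, 0, 4, 4, 0, 0], [0, 0, 0, 0, 4, 0, 0], [0, 0, 0, 0, 4, 0, 0], [0, 0, 0, 0, 0, 0, 0], [0, 0, 0, 0, 0, 0, 0]],
  ],
)

```text
time: 29.35
tcp_pos: [0.311, 0.5436, 0.1506]
tcp_rot: [-0.001, 0.053, 0.999, -0.001]
wrist_force: [-0.3, -0.4, -0.6]
finger_gap: 0.0
```

Run:
```python
from fit import *
o=env.get_obs();print(o['time'],o['tcp_pos'],o['wrist_force'])
P={};R={}
for n in('top','side'):
    P[n]=p=env.get_image(n);save(p,n+'9')
    R[n]=[(d['score'],d['pixels'],np.array(d['point'])[::-1]*[640,400]) for d in env.regions_of(p,'brush')]
T,S=P['top'],P['side']
near=lambda n,uv:min(R[n],key=lambda r:np.hypot(*(r[2]-uv)))
a,b=near('top',(388,190)),near('side',(339,273));print(a[0],a[2],b[0],b[2])
print('brush',fit([(T,a[1]),(S,b[1])],[box(.184,.05,.022,.04),box(.15,.04,0,.022)],[.53,-.238,.006,.249]))
q=[.4593,.240,0,-.110]
g=T['image'].astype(np.float32).mean(2);xs=np.arange(-.015,.016,.002);ys=np.arange(-.1,.1001,.002)
c,s=np.cos(q[3]),np.sin(q[3]);X,Y=np.meshgrid(xs,ys,indexing='ij')
uv=proj(T,np.stack([q[0]+c*X-s*Y,q[1]+s*X+c*Y,np.full_like(X,.015)],-1).reshape(-1,3)).astype(np.float32)
st=cv2.remap(g,uv[:,0].reshape(X.shape),uv[:,1].reshape(X.shape),1).mean(0)
print(' '.join(f'{y*1000:.0f}:{v:.0f}' for y,v in zip(ys,st)))
cv2.imwrite('pics/v9.png',cv2.resize(T['image'][195:245,215:295],None,fx=9,fy=9,interpolation=2)[:,:,::-1])
```

```text
29.35 [0.31098254 0.54359401 0.15063006] [-0.25435007 -0.42725827 -0.63243848]
0.86 [391.68 194.  ] 0.76 [340.8 274.2]
brush ([np.float64(0.5330401390870416), np.float64(-0.23860436524872966), np.float64(0.0007460471726913566), np.float64(0.22778119781422768)], np.float64(0.22738036520202187))
-100:175 -98:175 -96:174 -94:173 -92:173 -90:173 -88:173 -86:171 -84:162 -82:138 -80:113 -78:111 -76:127 -74:154 -72:155 -70:134 -68:130 -66:148 -64:162 -62:145 -60:131 -58:146 -56:163 -54:148 -52:131 -50:154 -48:192 -46:219 -44:226 -42:225 -40:225 -38:224 -36:223 -34:222 -32:221 -30:221 -28:221 -26:222 -24:224 -22:222 -20:214 -18:193 -16:162 -14:139 -12:143 -10:160 -8:157 -6:137 -4:140 -2:154 0:156 2:142 4:140 6:153 8:160 10:147 12:142 14:169 16:202 18:220 20:225 22:224 24:224 26:223 28:222 30:221 32:220 34:220 36:221 38:222 40:223 42:221 44:208 46:181 48:151 50:142 52:151 54:155 56:149 58:143 60:153 62:159 64:151 66:141 68:152 70:162 72:155 74:144 76:148 78:159 80:167 82:171 84:169 86:170 88:171 90:172 92:172 94:172 96:171 98:170 100:171
```

View pics/v9.png

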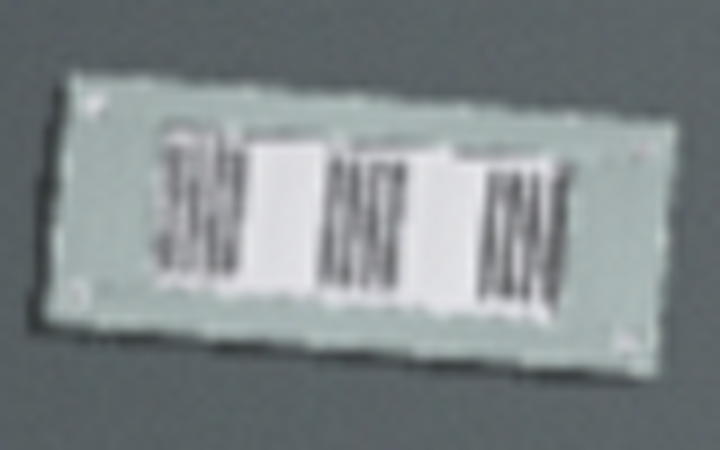

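View pics/top9.png

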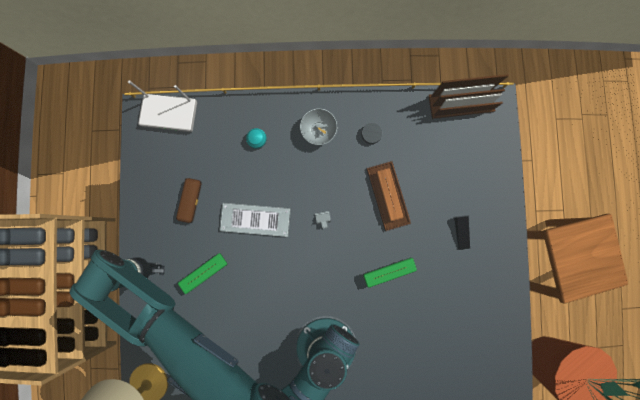

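The top view shows three groups of dark slots, meaning the plate is open. The brush lies centred in the tray, the other things are where they were, and the arm is clear. Handing in.

```bash
python3 -c "
from h import *;print(env.hand_in(),env.get_obs()['time'])"
```

```text
the job is handed in; nothing more can be done
the job is handed in; nothing more can be done
```

I laid the orange-brown brush bristles down in the tray and let it go. I then pressed the closed fingertips on the vent plate and dragged it to its open stop. The job is handed in, at about 29.5 s on the robot's clock; no verdict is reported.

**Vent:**
- **Force:** I pressed with about 6–8 N. The highest total force I measured was about 10 N, with the limit at 15 N. No reading was taken in the last 3 mm push, after I had added a little more press.
- **Stop reached:** near the end the sideways force rose from about 4.2 to 5.2 N. The fingertips moved on 3.6 mm while the slots stayed still.
- **Last picture:** the slots have moved about 29 mm from where they started, and the plate had started about 2 mm open by my estimate. That puts it at roughly 31 to 32 mm, where fully open is 32 mm. All three slot groups look dark.

**Brush:**
- **Position:** the last fit from both cameras puts its centre about 1–2 mm from the tray's.
- **Height:** that fit was loose and gave the underside at 1 mm above the shelf, where the tray floor is at 6 mm. The tool height at release (37 mm) agrees with the brush resting on the floor.

**Other things:** the clip, paperweight, doorstop, bowl, tin, spectacle case and green look-alikes show no visible movement in the last top view. I compared these by eye only.

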